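# Load four glaze test cups into the kiln rack in reverse order

### The job

Move the four glazed cups from the wooden ware board into the four bays of the kiln rack in reverse order: the cup nearest the board's yellow post goes into the bay farthest from the rack's yellow end, and so on along the row, so that the cup farthest from the post ends in the bay next to the yellow end. Set each cup down upright in its bay without dropping it, and leave the clay jar and the brush pot where they stand.

Things in the scene. Friction and masses are not known exactly. Their poses are not given: they have to be found in the camera images.
- cup_ivory_mid (a point): Loose ivory white glazed open cup, 54 mm across outside, 70 mm tall, 45 mm foot, about 0.16 kg. The point is its centre, on its axis 35 mm above its underside; z is its axis, up when upright. At the start it stands upright near the middle of the tile of its own colour.
- cup_blue_mid (a point): Loose dark blue glazed open cup, 54 mm across outside, 70 mm tall, 45 mm foot, about 0.16 kg. The point is its centre, on its axis 35 mm above its underside; z is its axis, up when upright. At the start it stands upright near the middle of the tile of its own colour.
- cup_green_mid (a point): Loose green glazed open cup, 54 mm across outside, 70 mm tall, 45 mm foot, about 0.16 kg. The point is its centre, on its axis 35 mm above its underside; z is its axis, up when upright. At the start it stands upright near the middle of the tile of its own colour.
- cup_rust_mid (a point): Loose rust red glazed open cup, 54 mm across outside, 70 mm tall, 45 mm foot, about 0.16 kg. The point is its centre, on its axis 35 mm above its underside; z is its axis, up when upright. At the start it stands upright near the middle of the tile of its own colour.
- tile_ivory: Fixed ivory white glaze sample tile, 72 x 72 x 5 mm, lying on the ware board under the ivory white cup. Origin: centre of its underside (20 mm above the table). The four tiles lie in one row at 78 mm pitch along their y axes, in any order.
- tile_blue: Fixed dark blue glaze sample tile, 72 x 72 x 5 mm, lying on the ware board under the dark blue cup. Origin: centre of its underside (20 mm above the table). The four tiles lie in one row at 78 mm pitch along their y axes, in any order.
- tile_green: Fixed green glaze sample tile, 72 x 72 x 5 mm, lying on the ware board under the green cup. Origin: centre of its underside (20 mm above the table). The four tiles lie in one row at 78 mm pitch along their y axes, in any order.
- tile_rust: Fixed rust red glaze sample tile, 72 x 72 x 5 mm, lying on the ware board under the rust red cup. Origin: centre of its underside (20 mm above the table). The four tiles lie in one row at 78 mm pitch along their y axes, in any order.
- yellow_post: Small fixed yellow post (28 mm wide, 26 mm tall), origin at the centre of its underside. It stands (on the wood) in line with the row of tiles at one end of the wooden ware board (380 x 85 mm, 20 mm thick), 55 mm from the centre of the nearest tile, then 133, 211 and 289 mm to the others. A grey post of the same form stands at the other end. It may be at either end.
- rack: Fixed cream kiln rack, 86 mm (x) by 313 mm (y), its +y end a yellow block 38 mm high. Origin: under its middle, on the table; z up. Four open empty bays, centres at x = 0, y = +115.5 (next to the yellow), +38.5, -38.5, -115.5 mm. Floors 30 mm above the table (a cup in a bay has its centre at 65 mm); inside 72 mm (y) by 76 mm (x); walls 5 mm thick rise 8 mm above the floor.
- jar: Bystander: squat grey-brown clay jar, 104 mm across, 68 mm tall, loose on the table to one side. Origin: centre of its underside.
- brush_pot: Bystander: dark brush pot, 68 mm across, 90 mm tall (150 mm with the brushes), loose on the table on the other side. Origin: centre of its underside.

How it is judged (in metres and radians):
At the end, for the whole second after the job is handed in: Every cup stands upright (within 0.1 rad) on the floor of its bay (height within 4 mm, within 15 mm of the bay's middle along the row and 18 mm across), at rest and released; the cup that began k-th from the yellow post is in the k-th bay counted from the rack's unpainted end (((horizontal distance between tile_ivory and yellow_post between 0.035 and 0.075 m and y of cup_ivory_mid in the frame of rack between -0.1305 and -0.1005 m) or (horizontal distance between tile_ivory and yellow_post between 0.113 and 0.153 m and y of cup_ivory_mid in the frame of rack between -0.0535 and -0.0235 m) or (horizontal distance between tile_ivory and yellow_post between 0.191 and 0.231 m and y of cup_ivory_mid in the frame of rack between 0.0235 and 0.0535 m) or (horizontal distance between tile_ivory and yellow_post between 0.269 and 0.309 m and y of cup_ivory_mid in the frame of rack between 0.1005 and 0.1305 m)) and x of cup_ivory_mid in the frame of rack between -0.018 and 0.018 m and z of cup_ivory_mid in the frame of rack between 0.061 and 0.069 m and angle between each of cup_ivory_mid, cup_blue_mid, cup_green_mid, cup_rust_mid's own z axis and vertical below 0.1 rad and linear speed of each of cup_ivory, cup_blue, cup_green, cup_rust below 0.02 m/s and ((horizontal distance between tile_blue and yellow_post between 0.035 and 0.075 m and y of cup_blue_mid in the frame of rack between -0.1305 and -0.1005 m) or (horizontal distance between tile_blue and yellow_post between 0.113 and 0.153 m and y of cup_blue_mid in the frame of rack between -0.0535 and -0.0235 m) or (horizontal distance between tile_blue and yellow_post between 0.191 and 0.231 m and y of cup_blue_mid in the frame of rack between 0.0235 and 0.0535 m) or (horizontal distance between tile_blue and yellow_post between 0.269 and 0.309 m and y of cup_blue_mid in the frame of rack between 0.1005 and 0.1305 m)) and x of cup_blue_mid in the frame of rack between -0.018 and 0.018 m and z of cup_blue_mid in the frame of rack between 0.061 and 0.069 m and ((horizontal distance between tile_green and yellow_post between 0.035 and 0.075 m and y of cup_green_mid in the frame of rack between -0.1305 and -0.1005 m) or (horizontal distance between tile_green and yellow_post between 0.113 and 0.153 m and y of cup_green_mid in the frame of rack between -0.0535 and -0.0235 m) or (horizontal distance between tile_green and yellow_post between 0.191 and 0.231 m and y of cup_green_mid in the frame of rack between 0.0235 and 0.0535 m) or (horizontal distance between tile_green and yellow_post between 0.269 and 0.309 m and y of cup_green_mid in the frame of rack between 0.1005 and 0.1305 m)) and x of cup_green_mid in the frame of rack between -0.018 and 0.018 m and z of cup_green_mid in the frame of rack between 0.061 and 0.069 m and ((horizontal distance between tile_rust and yellow_post between 0.035 and 0.075 m and y of cup_rust_mid in the frame of rack between -0.1305 and -0.1005 m) or (horizontal distance between tile_rust and yellow_post between 0.113 and 0.153 m and y of cup_rust_mid in the frame of rack between -0.0535 and -0.0235 m) or (horizontal distance between tile_rust and yellow_post between 0.191 and 0.231 m and y of cup_rust_mid in the frame of rack between 0.0235 and 0.0535 m) or (horizontal distance between tile_rust and yellow_post between 0.269 and 0.309 m and y of cup_rust_mid in the frame of rack between 0.1005 and 0.1305 m)) and x of cup_rust_mid in the frame of rack between -0.018 and 0.018 m and z of cup_rust_mid in the frame of rack between 0.061 and 0.069 m); the robot touches nothing.
It fails at once if a cup is dropped into the rack (comes down on it faster than 0.7 m/s) ((x of cup_ivory_mid in the frame of rack between -0.05 and 0.05 m and y of cup_ivory_mid in the frame of rack between -0.18 and 0.18 m and z of cup_ivory_mid in the frame of rack between 0.05 and 0.077 m and linear speed of cup_ivory above 0.7 m/s) or (x of cup_blue_mid in the frame of rack between -0.05 and 0.05 m and y of cup_blue_mid in the frame of rack between -0.18 and 0.18 m and z of cup_blue_mid in the frame of rack between 0.05 and 0.077 m and linear speed of cup_blue above 0.7 m/s) or (x of cup_green_mid in the frame of rack between -0.05 and 0.05 m and y of cup_green_mid in the frame of rack between -0.18 and 0.18 m and z of cup_green_mid in the frame of rack between 0.05 and 0.077 m and linear speed of cup_green above 0.7 m/s) or (x of cup_rust_mid in the frame of rack between -0.05 and 0.05 m and y of cup_rust_mid in the frame of rack between -0.18 and 0.18 m and z of cup_rust_mid in the frame of rack between 0.05 and 0.077 m and linear speed of cup_rust above 0.7 m/s)).
It fails at once if the clay jar or the brush pot is disturbed (moved by more than 30 mm) (distance of any of jar, brush_pot from where it was at the start of the episode above 0.03 m).
It also fails if it takes over 93 s, if anything falls off the work surface, if the arm or the gripper's body presses on something with over 40 N, if the wrist force passes 120 N, or if a joint passes its speed limit or range.

### The arm

A 6-joint arm with a two-finger parallel gripper is mounted at the origin on the work surface. World frame = base frame: x ahead of the robot, y to its left, z up, the work surface at z = 0. Lengths are in mm, angles in rad, forces in N, time in s.
With the tool pointing down it reaches from about 275 to 1000 mm from the base axis. Payload 8.4 kg.
Tool frame: the origin (TCP) lies between the finger pads; the fingertips stand 8 mm ahead of it and the grasp point (between the pads) lies 11 mm behind it (tcp_to_tips is the distance from the TCP to the fingertips, in mm); z points along the fingers, y is the line along which they close (so a half turn about z gives the same grasp; the last joint's range is limited). The gripper opens to 85 mm and grips with 20 to 120 N. Pads are 22 mm wide; open, the fingers measure 114 mm over their backs; the gripper's body (76 mm by 85 mm) begins 54 mm behind the grasp point. The pads swing forward as they close: fully open they stand 13 mm farther back than shut.
Start: joints at [1.213, 0.353, 1.633, -0, 1.155, -0.002], TCP at [217.711, 585.858, 239.281] pointing down, gripper open.
Joint ranges: [-2.63, 2.63], [-0.92, 2.1], [0.06, 2.66], [-1.3, 4.44], [0, 2.69], [-3.02, 3.02]. Speed limits (rad/s): [2.22, 2.22, 2.79, 3.14, 3.14, 3.14].

### API

Orientations are given as [roll, pitch, yaw] about the fixed x, y, z axes, in that order (R = Rz(yaw) Ry(pitch) Rx(roll)).
In Python, from rig import * gives the robot as it stands.
- The arm moves only by the tool step_arm, never from a script. Its argument "motion" is a list of rows, each an object with "claw": the finger opening in mm, from 0 to 85.4; "delta_pos": the shift along the tool's x, y, z in mm, a list of three; "turn": the turn about the tool's z in rad. In form: [{"claw": claw, "delta_pos": [dx, dy, dz], "turn": turn}, ...]. A call has 1 to 8 rows; each row shifts and turns the commanded pose from where the row before left it, along the tool's axes as they then stand; what a row does not reach is not made up. A row lasts 1/12 s, in which the tool goes at most 41.7 mm and 7.16 degrees, less where a joint would pass 70% of its speed; a pose out of reach is approached as far as the arm can. A call is refused whole if a number of a shift passes 41.7 or a number of a turn 0.125, either way. A call with a gripper value outside its range is refused whole. The fingers move at their own pace and stop on an object; "force" is the grip in N (left out, the last holds). Time passes only in rows, so rows that do not move let the fingers close. It gives the time, the measured TCP pose, the force, the opening and the grip force at its end, in the units of the state.
- sense(): the state, without advancing time (a new reading comes with each control period).
- grab_frame(name): name is "scene" or "top" or "wrist"; returns a dict with "img" (400x640x3 uint8, red, green, blue), "vertical_fov" (degrees; the focal length in pixels is half the picture's height over the tangent of half this angle, whatever the lens; pixels are square), "cx", "cy" (the principal point, pixels), "R" (3x3) and "t" (3): a world point X has camera coordinates R X + t. Camera axes: x right, y down, z forward; pixel columns grow to the right and rows downward; lengths in mm; the calibration is good to about 2 mm. A picture is of the moment at which its call begins. There is no depth.
- sign_off(): hands the job in; it is judged then, once.
The state is a dict: "clock": time; "qpos": joint angles; "qvel": joint speeds; "joint_efforts": joint torques, N m; "eef_pos": TCP position; "tcp_rot": TCP orientation; "contact_force": force on the tool from outside, world axes, zero at the start; "wrist_torque": the same for the moment, N m; "opening": opening from 0.0 (shut) to 1.0 (fully open); "grasp_force": force on a finger pad.
Only numpy, scipy, OpenCV 4.12 (cv2) and the standard library are available. Lean on these libraries where they do the work, as an engineer would, in place of code of your own. Each camera call takes 0.05 s, during which the arm holds its last target. There are 200 camera calls.

## Working session

There is one attempt and no reset: what is moved stays moved. The work goes in short steps, Python scripts to look and compute and a tool call to move; the robot and the scene stay as the last step left them, time stands still between calls to the robot, and variables do not carry over. Pictures are saved under pics/ and viewed, at most 14 in all, crops included, and the job is handed in when it is done.

Besides the shell and the picture viewer there is one more tool, called after ">>>" by a JSON object that holds its "method" and its "body", one argument or row to a line. step_arm: Moves the arm, as the interface text tells. Its arguments: {"type":"object","properties":{"motion":{"type":"array","items":{"type":"object","properties":{"claw":{"type":"number"},"delta_pos":{"type":"array","items":{"type":"number"}},"turn":{"type":"number"}}}},"force":{"type":"number"}},"required":["motion"]}

```bash
ls; mkdir -p pics; python3 - <<'E'
from rig import *
import cv2,pickle
s=sense();print(s['clock'],s['eef_pos'],s['tcp_rot'],s['opening'])
for n in("scene","top"):
    f=grab_frame(n);pickle.dump(f,open(n+'.pkl','wb'));cv2.imwrite(f'pics/{n}0.png',f['img'][...,::-1]);print(n,f['vertical_fov'],f['cx'],f['cy'],f['R'],f['t'])
E
```

```text
pics
0.0 [217.54301128 585.44263686 238.55784315] [-3.14023159e+00  1.69397138e-05  2.78581220e+00] 1.0000302059596704
scene 56.73573774471888 312.6284650067842 198.3160243802851 [[-0.3403271   0.94014951 -0.017215  ]
 [ 0.74934326  0.26010609 -0.60895772]
 [-0.56803357 -0.22014476 -0.79301585]] [ 198.57606881 -348.88586471 1285.75804087]
top 48.596513484029636 307.74836399969524 196.1788585803394 [[ 0.00882675 -0.99995492 -0.00349945]
 [-0.99607117 -0.00848398 -0.08814904]
 [ 0.08811538  0.00426377 -0.99610115]] [ -12.35645899  541.16563481 1368.79959253]
```

View pics/top0.png

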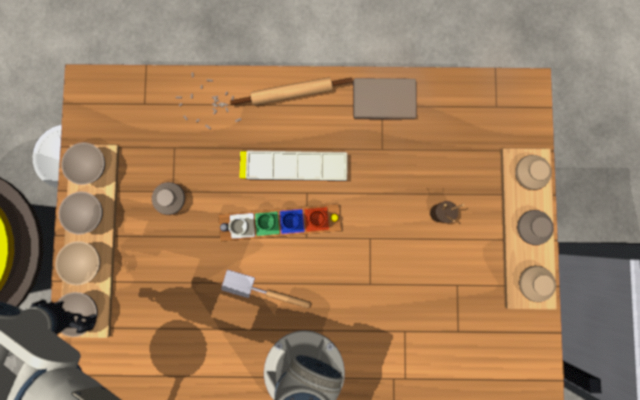

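View pics/scene0.png

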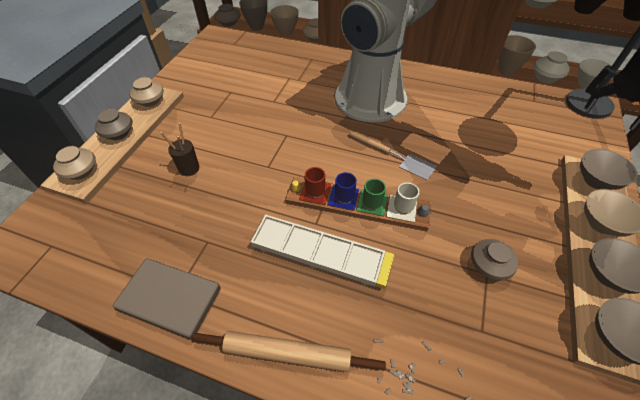

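Yellow post is at top-image (334,217). The order from it is rust, blue, green, ivory. The rack's yellow end is on the left (244,165), so each cup goes nearly straight ahead. I'll view enlarged crops to localise.

```bash
python3 - <<'E'
import cv2,pickle
for n,(x,y,w,h) in dict(top=(215,140,140,105),scene=(240,150,200,150)).items():
    f=pickle.load(open(n+'.pkl','rb'));k=800//w
    c=cv2.resize(f['img'][y:y+h,x:x+w,::-1],None,fx=k,fy=k,interpolation=cv2.INTER_CUBIC)
    for i in range(0,w,20):cv2.putText(c,str(x+i),(i*k,10),0,.35,(255,255,255),1);cv2.line(c,(i*k,0),(i*k,h*k),(90,90,90),1)
    for i in range(0,h,20):cv2.putText(c,str(y+i),(0,i*k+10),0,.35,(255,255,255),1);cv2.line(c,(0,i*k),(w*k,i*k),(90,90,90),1)
    cv2.imwrite(f'pics/{n}crop.png',c)
E
```

```text
(no output)
```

View pics/topcrop.png

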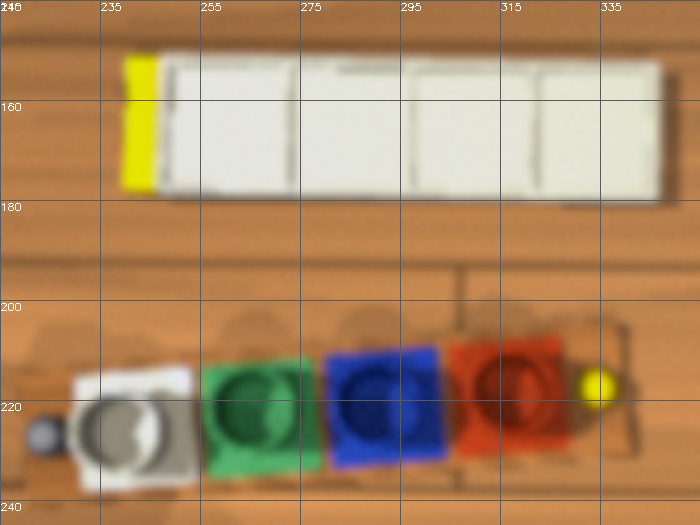

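View pics/scenecrop.png

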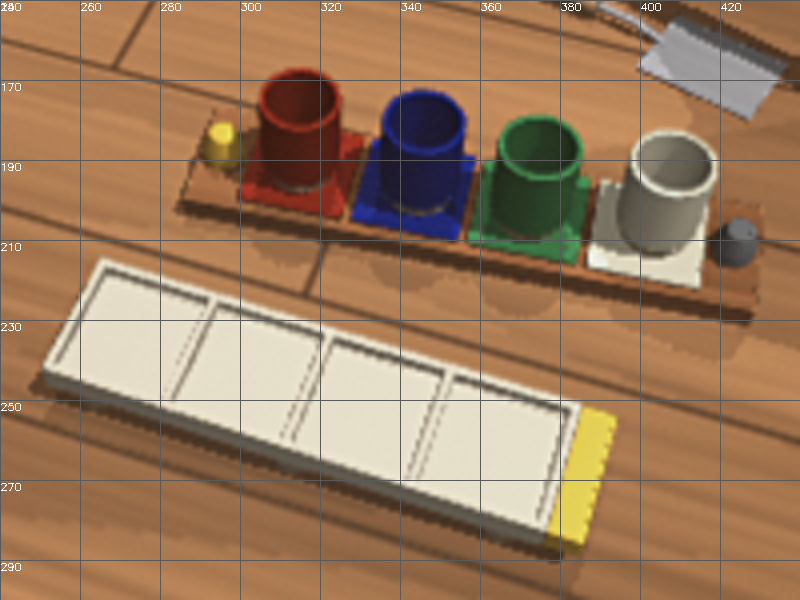

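```bash
cat > h.py <<'E'
import numpy as np,pickle
def ray(f,uv,z):
    F=200/np.tan(np.radians(f['vertical_fov']/2))
    d=f['R'].T@np.array([(uv[0]-f['cx'])/F,(uv[1]-f['cy'])/F,1]);c=-f['R'].T@f['t']
    return (c+d*(z-c[2])/d[2])[:2]
E
python3 - <<'E'
from h import *
np.set_printoptions(precision=1,suppress=True)
T=pickle.load(open('top.pkl','rb'));S=pickle.load(open('scene.pkl','rb'))
t=lambda p,z:ray(T,((p[0]+.5)/5-.5+215,(p[1]+.5)/5-.5+140),z)
s=lambda p,z:ray(S,((p[0]+.5)/4-.5+240,(p[1]+.5)/4-.5+150),z)
for n,a,b in[('rust',(513,392),(300.5,99.5)),('blue',(379,403),(424,121.5)),('green',(255,408),(540,147.5)),('ivory',(118,434),(673.5,163))]:print(n,t(a,95),s(b,95))
for n,a,b in[('farR',(660,62),(43,372)),('nearR',(658,202),(101,258)),('nearL',(121,191),(617,416)),('farL',(123,57),(583,545))]:print(n,t(a,38),s(b,38))
# foot tile centres (top: z25)
for a in[(510,397),(387,407),(262,418),(135,429)]:print(t(a,25))
print('post',t((598,388),46),s((222,130),46))
from rig import *
print(sense()['tcp_rot'])
E
```

```text
rust [470.2 -36.6] [472.7 -32.6]
blue [462.9  42.9] [464.6  47.4]
green [459.3 116.5] [461.3 121.6]
ivory [443.2 197.5] [446.6 202. ]
farR [ 680.2 -128.4] [ 682.3 -123.6]
nearR [ 591.7 -127.3] [ 593.8 -125.3]
nearL [595.8 208.2] [597.4 208.8]
farL [680.7 208.9] [683.3 208.5]
[469.8 -36. ]
[462.8  40.9]
[455.3 118.9]
[447.7 198.2]
post [475.  -89.8] [475.4 -88.5]
[-3.1 -0.   2.8]
```

```bash
python3 - <<'E'
import numpy as np
y=2.786
for i in range(8):
    w=np.array([19,-32.1]);print(round(w@[np.cos(y),np.sin(y)]),round(w@[np.sin(y),-np.cos(y)]));y-=.12
E
```

```text
-29 -23
-32 -20
-34 -16
-35 -12
-37 -7
-37 -3
-37 1
-37 6
```

>>> {"method": "step_arm", "body": {
  "motion": [
    {"claw": 85, "delta_pos": [-29, -23, 0], "turn": 0.12},
    {"claw": 85, "delta_pos": [-32, -20, 0], "turn": 0.12},
    {"claw": 85, "delta_pos": [-34, -16, 0], "turn": 0.12},
    {"claw": 85, "delta_pos": [-35, -12, 0], "turn": 0.12},
    {"claw": 85, "delta_pos": [-37, -7, 0], "turn": 0.12},
    {"claw": 85, "delta_pos": [-37, -3, 0], "turn": 0.12},
    {"claw": 85, "delta_pos": [-37, 1, 0], "turn": 0.12},
    {"claw": 85, "delta_pos": [-37, 6, 0], "turn": 0.12}
  ],
  "force": 40
}}

```text
clock: 0.77
eef_pos: [370.3, 327.3, 239.1]
tcp_rot: [-3.141, 0.0, 1.82]
contact_force: [1.0, 0.8, 0.3]
opening: 0.999
grasp_force: 0.0
```

>>> {"method": "step_arm", "body": {
  "motion": [
    {"claw": 85, "delta_pos": [-36, 10.5, 0], "turn": 0.125},
    {"claw": 85, "delta_pos": [-34, 15, 0], "turn": 0.125},
    {"claw": 85, "delta_pos": [-32, 19, 0]},
    {"claw": 85, "delta_pos": [-31, 19, 0]},
    {"claw": 85, "delta_pos": [0, 0, 0]},
    {"claw": 85, "delta_pos": [0, 0, 0]}
  ]
}}

```text
schema error: expected keys claw, delta_pos, turn
```

```bash
python3 - <<'E'
from rig import *
import cv2,pickle
f=grab_frame("wrist");pickle.dump(f,open('w1.pkl','wb'));cv2.imwrite('pics/w1.png',f['img'][...,::-1]);print(f['vertical_fov'],-f['R'].T@f['t'],f['R'])
s=sense();print(s['eef_pos'],s['tcp_rot'])
E
```

```text
66.40380827445676 [352.01769246 398.50988822 373.43497898] [[ 0.96898273  0.24712555 -0.00119759]
 [ 0.23718543 -0.92862476  0.28530533]
 [ 0.06939413 -0.27673999 -0.95843593]]
[372.68553463 322.46419615 238.97246302] [-3.14159075  0.00367781  1.81022209]
```

View pics/w1.png

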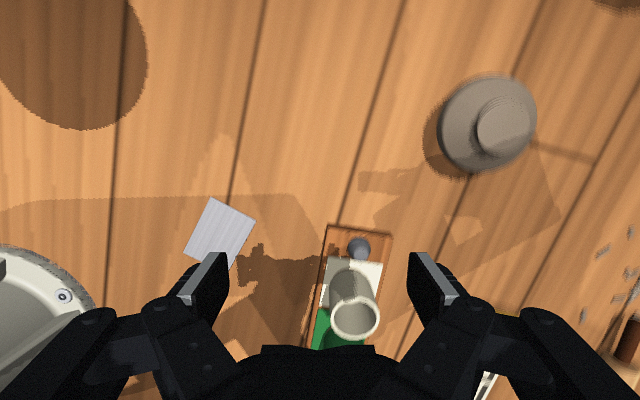

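The wrist picture was taken before the move, because that call was refused (missing "turn"). It shows the ivory rim at about (354,318), beyond the grey post.

>>> {"method": "step_arm", "body": {
  "motion": [
    {"claw": 85, "delta_pos": [-36, 10.5, 0], "turn": 0.12},
    {"claw": 85, "delta_pos": [-34, 15, 0], "turn": 0.12},
    {"claw": 85, "delta_pos": [-32, 19, 0], "turn": 0},
    {"claw": 85, "delta_pos": [-22, 19, 0], "turn": 0},
    {"claw": 85, "delta_pos": [0, 9, 0], "turn": 0},
    {"claw": 85, "delta_pos": [0, 0, 0], "turn": 0}
  ]
}}

```text
clock: 1.32
eef_pos: [458.1, 211.0, 239.2]
tcp_rot: [3.141, -0.0, 1.583]
contact_force: [-0.4, -0.4, -0.5]
opening: 0.996
grasp_force: 0.0
```

```bash
python3 - <<'E'
from rig import *
from h import *
import cv2
w=pickle.load(open('w1.pkl','rb'));print(ray(w,(354,318),95))
f=grab_frame("wrist");pickle.dump(f,open('w2.pkl','wb'));cv2.imwrite('pics/w2.png',f['img'][...,::-1])
s=sense();print(s['eef_pos'],s['tcp_rot'],s['clock'])
E
```

```text
[442.60128033 200.25449364]
[456.87000516 211.72617368 239.054028  ] [-3.14120689e+00 -2.13538588e-04  1.58403920e+00] 1.3667
```

View pics/w2.png

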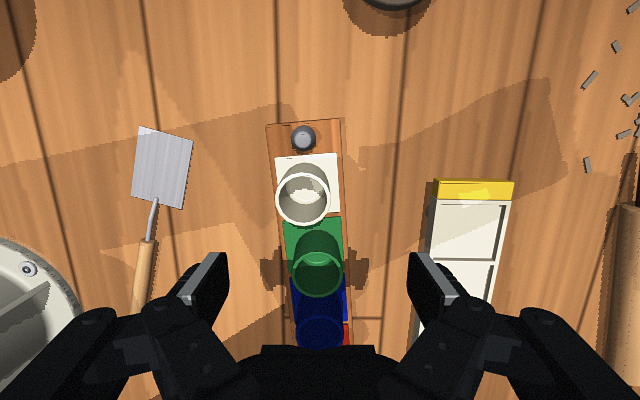

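```bash
python3 - <<'E'
from h import *
w=pickle.load(open('w2.pkl','rb'))
for n,p,z in[('iv',(303,197),95),('gr',(317.5,271),95),('bl',(319,331),95),('yelNear',(433,199),38),('yelFar',(512,199),38),('div1L',(431,260),38),('div1R',(494,260),38),('yend',(440,180),38),('yend2',(513,180),38)]:print(n,ray(w,p,z).round(1))
E
```

```text
iv [443.9 204.8]
gr [458.6 126.4]
bl [461.2  53.2]
yelNear [590. 188.]
yelFar [680.3 189.1]
div1L [596.8 110.8]
div1R [673.4 111.8]
yend [595.1 210.3]
yend2 [677.1 211.3]
```

>>> {"method": "step_arm", "body": {
  "motion": [
    {"claw": 85, "delta_pos": [-10.5, -12, 20], "turn": 0.013},
    {"claw": 85, "delta_pos": [0, 0, 30], "turn": 0},
    {"claw": 85, "delta_pos": [0, 0, 35], "turn": 0},
    {"claw": 85, "delta_pos": [0, 0, 35], "turn": 0},
    {"claw": 85, "delta_pos": [0, 0, 30], "turn": 0},
    {"claw": 85, "delta_pos": [0, 0, 20], "turn": 0},
    {"claw": 85, "delta_pos": [0, 0, 10], "turn": 0},
    {"claw": 85, "delta_pos": [0, 0, 0], "turn": 0}
  ]
}}

```text
clock: 2.03
eef_pos: [442.5, 201.5, 57.4]
tcp_rot: [-3.138, 0.002, 1.574]
contact_force: [0.4, 0.2, 1.3]
opening: 1.0
grasp_force: 0.0
```

>>> {"method": "step_arm", "body": {
  "motion": [
    {"claw": 40, "delta_pos": [0, 0, 0], "turn": 0},
    {"claw": 40, "delta_pos": [0, 0, 0], "turn": 0},
    {"claw": 40, "delta_pos": [0, 0, 0], "turn": 0},
    {"claw": 40, "delta_pos": [0, 0, 0], "turn": 0},
    {"claw": 40, "delta_pos": [0, 0, 0], "turn": 0},
    {"claw": 40, "delta_pos": [0, 0, 0], "turn": 0}
  ],
  "force": 35
}}

```text
clock: 2.53
eef_pos: [445.5, 201.8, 60.8]
tcp_rot: [3.139, -0.001, 1.573]
contact_force: [-2.7, 2.3, 6.3]
opening: 0.61
grasp_force: 35.9
```

>>> {"method": "step_arm", "body": {
  "motion": [
    {"claw": 40, "delta_pos": [0, 0, -15], "turn": 0},
    {"claw": 40, "delta_pos": [0, 0, -25], "turn": 0},
    {"claw": 40, "delta_pos": [-4, 15, -20], "turn": 0},
    {"claw": 40, "delta_pos": [-10, 30, 0], "turn": 0},
    {"claw": 40, "delta_pos": [-10, 36, 0], "turn": 0},
    {"claw": 40, "delta_pos": [-10, 36, 0], "turn": 0},
    {"claw": 40, "delta_pos": [-10, 36, 0], "turn": 0},
    {"claw": 40, "delta_pos": [-10, 28, 0], "turn": 0}
  ]
}}

```text
clock: 3.2
eef_pos: [628.7, 146.9, 120.6]
tcp_rot: [3.139, -0.001, 1.572]
contact_force: [-0.0, 0.5, -1.8]
opening: 0.608
grasp_force: 37.8
```

>>> {"method": "step_arm", "body": {
  "motion": [
    {"claw": 40, "delta_pos": [0, 10, 0], "turn": 0},
    {"claw": 40, "delta_pos": [0, 0, 10], "turn": 0},
    {"claw": 40, "delta_pos": [0, 0, 15], "turn": 0},
    {"claw": 40, "delta_pos": [0, 0, 10], "turn": 0},
    {"claw": 40, "delta_pos": [0, 0, 5], "turn": 0},
    {"claw": 40, "delta_pos": [0, 0, 0], "turn": 0}
  ]
}}

```text
clock: 3.7
eef_pos: [633.5, 147.7, 77.7]
tcp_rot: [-3.138, 0.001, 1.573]
contact_force: [-0.5, 0.6, -1.8]
opening: 0.612
grasp_force: 37.8
```

```bash
cat > look.py <<'E'
from rig import *
from h import *
import cv2,sys
f=grab_frame("scene");c=cv2.resize(f['img'][150:300,230:430,::-1],None,fx=3,fy=3,interpolation=cv2.INTER_CUBIC)
g=grab_frame("wrist");pickle.dump(g,open('w.pkl','wb'))
cv2.imwrite(f'pics/{sys.argv[1]}.png',cv2.vconcat([cv2.resize(c,(600,450)),np.zeros((1,600,3),np.uint8)]))
s=sense();print(s['eef_pos'],s['tcp_rot'],s['contact_force'],s['opening'],s['clock'])
E
python3 look.py p1
```

```text
[635.14911346 147.92018067  79.37766703] [-3.14115818e+00  9.27962421e-05  1.57337500e+00] [ 0.37381203  0.19777357 -1.27475599] 0.6132826953569267 3.8
```

View pics/p1.png

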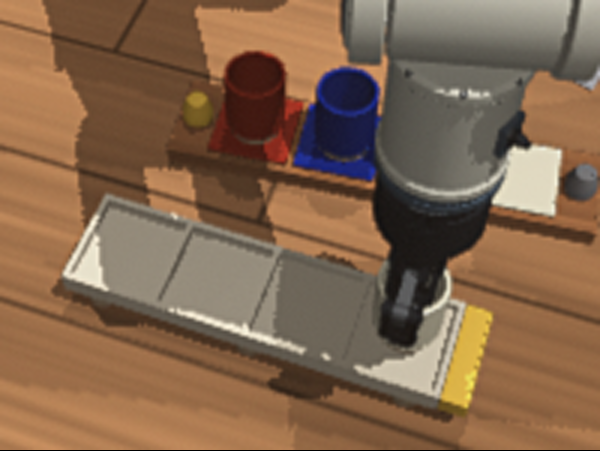

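The scene crop shows the ivory cup held just above the bay by the yellow end, and centred in it. I'll lower and release.

>>> {"method": "step_arm", "body": {
  "motion": [
    {"claw": 40, "delta_pos": [0, 0, 7], "turn": 0},
    {"claw": 40, "delta_pos": [0, 0, 5], "turn": 0},
    {"claw": 40, "delta_pos": [0, 0, 3], "turn": 0},
    {"claw": 40, "delta_pos": [0, 0, 0], "turn": 0},
    {"claw": 40, "delta_pos": [0, 0, 0], "turn": 0}
  ]
}}

```text
clock: 4.22
eef_pos: [635.6, 147.6, 65.6]
tcp_rot: [-3.141, -0.0, 1.573]
contact_force: [-5.7, -0.8, 12.9]
opening: 0.609
grasp_force: 36.3
```

>>> {"method": "step_arm", "body": {
  "motion": [
    {"claw": 60, "delta_pos": [0, 0, 0], "turn": 0},
    {"claw": 85, "delta_pos": [0, 0, 0], "turn": 0},
    {"claw": 85, "delta_pos": [0, 0, 0], "turn": 0},
    {"claw": 85, "delta_pos": [0, 0, 0], "turn": 0},
    {"claw": 85, "delta_pos": [0, 0, -15], "turn": 0},
    {"claw": 85, "delta_pos": [0, 0, -30], "turn": 0},
    {"claw": 85, "delta_pos": [0, 0, -35], "turn": 0},
    {"claw": 85, "delta_pos": [0, 0, -35], "turn": 0}
  ]
}}

```text
clock: 4.88
eef_pos: [635.1, 147.4, 179.7]
tcp_rot: [-3.14, 0.0, 1.573]
contact_force: [1.0, 0.2, -0.6]
opening: 0.996
grasp_force: 0.0
```

>>> {"method": "step_arm", "body": {
  "motion": [
    {"claw": 85, "delta_pos": [-2, -25, 0], "turn": 0},
    {"claw": 85, "delta_pos": [-5, -36, 0], "turn": 0},
    {"claw": 85, "delta_pos": [-5, -36, 0], "turn": 0},
    {"claw": 85, "delta_pos": [-5, -36, 0], "turn": 0},
    {"claw": 85, "delta_pos": [-5, -30, 0], "turn": 0},
    {"claw": 85, "delta_pos": [-5, -14, 10], "turn": 0},
    {"claw": 85, "delta_pos": [0, 0, 20], "turn": 0},
    {"claw": 85, "delta_pos": [0, 0, 30], "turn": 0}
  ]
}}

```text
clock: 5.55
eef_pos: [459.8, 120.5, 120.9]
tcp_rot: [3.136, -0.001, 1.573]
contact_force: [0.2, 0.5, 0.4]
opening: 0.993
grasp_force: 0.0
```

>>> {"method": "step_arm", "body": {
  "motion": [
    {"claw": 85, "delta_pos": [0, 0, 30], "turn": 0},
    {"claw": 85, "delta_pos": [0, 0, 20], "turn": 0},
    {"claw": 85, "delta_pos": [0, 0, 10], "turn": 0},
    {"claw": 85, "delta_pos": [0, 0, 0], "turn": 0}
  ]
}}

```text
clock: 5.88
eef_pos: [457.5, 119.9, 57.5]
tcp_rot: [-3.138, 0.001, 1.573]
contact_force: [0.0, -0.2, 1.0]
opening: 0.992
grasp_force: 0.0
```

>>> {"method": "step_arm", "body": {
  "motion": [
    {"claw": 40, "delta_pos": [0, 0, 0], "turn": 0},
    {"claw": 40, "delta_pos": [0, 0, 0], "turn": 0},
    {"claw": 40, "delta_pos": [0, 0, 0], "turn": 0},
    {"claw": 40, "delta_pos": [0, 0, 0], "turn": 0},
    {"claw": 40, "delta_pos": [0, 0, 0], "turn": 0},
    {"claw": 40, "delta_pos": [0, 0, 0], "turn": 0}
  ]
}}

```text
clock: 6.38
eef_pos: [459.8, 120.5, 60.6]
tcp_rot: [3.139, -0.001, 1.573]
contact_force: [-0.9, 0.3, 8.4]
opening: 0.608
grasp_force: 36.4
```

>>> {"method": "step_arm", "body": {
  "motion": [
    {"claw": 40, "delta_pos": [0, 0, -15], "turn": 0},
    {"claw": 40, "delta_pos": [0, 0, -25], "turn": 0},
    {"claw": 40, "delta_pos": [-2, 15, -20], "turn": 0},
    {"claw": 40, "delta_pos": [-9, 30, 0], "turn": 0},
    {"claw": 40, "delta_pos": [-11, 36, 0], "turn": 0},
    {"claw": 40, "delta_pos": [-11, 36, 0], "turn": 0},
    {"claw": 40, "delta_pos": [-11, 36, 0], "turn": 0},
    {"claw": 40, "delta_pos": [-6, 24, 0], "turn": 0}
  ]
}}

```text
clock: 7.05
eef_pos: [639.3, 69.3, 120.3]
tcp_rot: [3.138, 0.0, 1.572]
contact_force: [-0.1, 1.3, -1.6]
opening: 0.608
grasp_force: 37.9
```

>>> {"method": "step_arm", "body": {
  "motion": [
    {"claw": 40, "delta_pos": [0, 0, 0], "turn": 0},
    {"claw": 40, "delta_pos": [0, 0, 10], "turn": 0},
    {"claw": 40, "delta_pos": [0, 0, 15], "turn": 0},
    {"claw": 40, "delta_pos": [0, 0, 12], "turn": 0},
    {"claw": 40, "delta_pos": [0, 0, 10], "turn": 0},
    {"claw": 40, "delta_pos": [0, 0, 5], "turn": 0},
    {"claw": 40, "delta_pos": [0, 0, 3], "turn": 0},
    {"claw": 40, "delta_pos": [0, 0, 0], "turn": 0}
  ]
}}

```text
clock: 7.72
eef_pos: [634.1, 70.8, 65.4]
tcp_rot: [-3.138, 0.0, 1.573]
contact_force: [-11.4, -0.6, 17.0]
opening: 0.61
grasp_force: 38.1
```

```bash
python3 look.py p2
```

```text
[634.05566133  70.78984289  65.45973524] [-3.13852443e+00  1.28474724e-04  1.57313875e+00] [-9.93043663 -0.2978223  15.00461754] 0.6120528417815942 7.8167
```

View pics/p2.png

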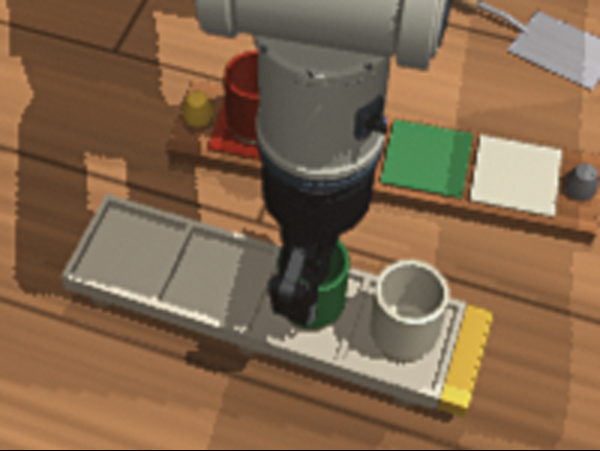

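Ivory stands upright in its bay and green is seated in the second, so I'll release green and go to blue.

>>> {"method": "step_arm", "body": {
  "motion": [
    {"claw": 60, "delta_pos": [0, 0, 0], "turn": 0},
    {"claw": 85, "delta_pos": [0, 0, 0], "turn": 0},
    {"claw": 85, "delta_pos": [0, 0, 0], "turn": 0},
    {"claw": 85, "delta_pos": [0, 0, 0], "turn": 0},
    {"claw": 85, "delta_pos": [0, 0, -15], "turn": 0},
    {"claw": 85, "delta_pos": [0, 0, -30], "turn": 0},
    {"claw": 85, "delta_pos": [0, 0, -35], "turn": 0},
    {"claw": 85, "delta_pos": [0, 0, -35], "turn": 0}
  ]
}}

```text
clock: 8.48
eef_pos: [635.3, 70.5, 179.8]
tcp_rot: [-3.14, 0.0, 1.573]
contact_force: [0.8, 0.5, 0.0]
opening: 0.995
grasp_force: 0.0
```

>>> {"method": "step_arm", "body": {
  "motion": [
    {"claw": 85, "delta_pos": [0, -20, 0], "turn": 0},
    {"claw": 85, "delta_pos": [-5, -36, 0], "turn": 0},
    {"claw": 85, "delta_pos": [-5, -36, 0], "turn": 0},
    {"claw": 85, "delta_pos": [-5, -36, 0], "turn": 0},
    {"claw": 85, "delta_pos": [-5, -30, 0], "turn": 0},
    {"claw": 85, "delta_pos": [-5, -14, 10], "turn": 0},
    {"claw": 85, "delta_pos": [0, 0, 20], "turn": 0},
    {"claw": 85, "delta_pos": [0, 0, 30], "turn": 0}
  ]
}}

```text
clock: 9.15
eef_pos: [465.0, 45.2, 120.9]
tcp_rot: [3.136, -0.0, 1.573]
contact_force: [1.6, 0.2, 0.3]
opening: 0.999
grasp_force: 0.0
```

>>> {"method": "step_arm", "body": {
  "motion": [
    {"claw": 85, "delta_pos": [0, 0, 30], "turn": 0},
    {"claw": 85, "delta_pos": [0, 0, 20], "turn": 0},
    {"claw": 85, "delta_pos": [0, 0, 10], "turn": 0},
    {"claw": 85, "delta_pos": [0, 0, 0], "turn": 0}
  ]
}}

```text
clock: 9.48
eef_pos: [462.6, 45.1, 57.5]
tcp_rot: [-3.138, 0.0, 1.573]
contact_force: [-0.5, -0.7, -0.3]
opening: 1.001
grasp_force: 0.0
```

>>> {"method": "step_arm", "body": {
  "motion": [
    {"claw": 40, "delta_pos": [0, 0, 0], "turn": 0},
    {"claw": 40, "delta_pos": [0, 0, 0], "turn": 0},
    {"claw": 40, "delta_pos": [0, 0, 0], "turn": 0},
    {"claw": 40, "delta_pos": [0, 0, 0], "turn": 0},
    {"claw": 40, "delta_pos": [0, 0, 0], "turn": 0},
    {"claw": 40, "delta_pos": [0, 0, 0], "turn": 0}
  ]
}}

```text
clock: 9.98
eef_pos: [464.8, 45.3, 60.7]
tcp_rot: [3.139, -0.0, 1.573]
contact_force: [-1.5, -0.4, 7.5]
opening: 0.625
grasp_force: 36.1
```

>>> {"method": "step_arm", "body": {
  "motion": [
    {"claw": 40, "delta_pos": [0, 0, -15], "turn": 0},
    {"claw": 40, "delta_pos": [0, 0, -25], "turn": 0},
    {"claw": 40, "delta_pos": [-2, 15, -20], "turn": 0},
    {"claw": 40, "delta_pos": [-9, 30, 0], "turn": 0},
    {"claw": 40, "delta_pos": [-12, 36, 0], "turn": 0},
    {"claw": 40, "delta_pos": [-12, 36, 0], "turn": 0},
    {"claw": 40, "delta_pos": [-11, 32, 0], "turn": 0},
    {"claw": 40, "delta_pos": [-6, 23, 0], "turn": 0}
  ]
}}

```text
clock: 10.65
eef_pos: [639.3, -7.7, 120.6]
tcp_rot: [3.138, 0.0, 1.572]
contact_force: [0.4, -0.2, -1.0]
opening: 0.623
grasp_force: 37.3
```

>>> {"method": "step_arm", "body": {
  "motion": [
    {"claw": 40, "delta_pos": [0, 0, 0], "turn": 0},
    {"claw": 40, "delta_pos": [0, 0, 10], "turn": 0},
    {"claw": 40, "delta_pos": [0, 0, 15], "turn": 0},
    {"claw": 40, "delta_pos": [0, 0, 12], "turn": 0},
    {"claw": 40, "delta_pos": [0, 0, 10], "turn": 0},
    {"claw": 40, "delta_pos": [0, 0, 5], "turn": 0},
    {"claw": 40, "delta_pos": [0, 0, 3], "turn": 0},
    {"claw": 40, "delta_pos": [0, 0, 0], "turn": 0}
  ]
}}

```text
clock: 11.32
eef_pos: [634.3, -6.1, 65.5]
tcp_rot: [-3.138, -0.0, 1.573]
contact_force: [-10.6, 0.6, 17.0]
opening: 0.622
grasp_force: 37.6
```

```bash
python3 look.py p3
```

```text
[634.29177696  -6.06316405  65.49085875] [-3.13857922e+00 -2.39446517e-04  1.57307544e+00] [-9.90737556  1.0358342  16.85429531] 0.6238188756567165 11.4167
```

View pics/p3.png

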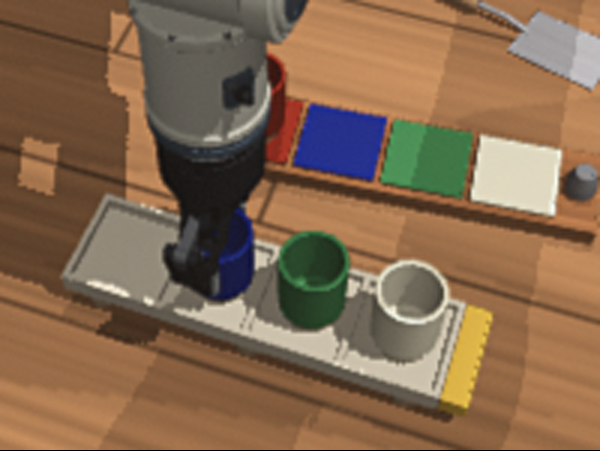

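Ivory and green stand upright and blue is seated in the third bay. Next I'll release blue and fetch rust.

>>> {"method": "step_arm", "body": {
  "motion": [
    {"claw": 60, "delta_pos": [0, 0, 0], "turn": 0},
    {"claw": 85, "delta_pos": [0, 0, 0], "turn": 0},
    {"claw": 85, "delta_pos": [0, 0, 0], "turn": 0},
    {"claw": 85, "delta_pos": [0, 0, 0], "turn": 0},
    {"claw": 85, "delta_pos": [0, 0, -15], "turn": 0},
    {"claw": 85, "delta_pos": [0, 0, -30], "turn": 0},
    {"claw": 85, "delta_pos": [0, 0, -35], "turn": 0},
    {"claw": 85, "delta_pos": [0, 0, -35], "turn": 0}
  ]
}}

```text
clock: 12.08
eef_pos: [635.4, -6.4, 179.8]
tcp_rot: [-3.14, -0.0, 1.573]
contact_force: [1.0, 1.4, 0.8]
opening: 0.993
grasp_force: 0.0
```

>>> {"method": "step_arm", "body": {
  "motion": [
    {"claw": 85, "delta_pos": [-3, -20, 0], "turn": 0},
    {"claw": 85, "delta_pos": [-5, -36, 0], "turn": 0},
    {"claw": 85, "delta_pos": [-5, -36, 0], "turn": 0},
    {"claw": 85, "delta_pos": [-5, -36, 0], "turn": 0},
    {"claw": 85, "delta_pos": [-5, -25, 0], "turn": 0},
    {"claw": 85, "delta_pos": [-5, -12, 10], "turn": 0},
    {"claw": 85, "delta_pos": [0, 0, 20], "turn": 0},
    {"claw": 85, "delta_pos": [0, 0, 30], "turn": 0}
  ]
}}

```text
clock: 12.75
eef_pos: [472.3, -35.2, 120.9]
tcp_rot: [3.136, 0.0, 1.572]
contact_force: [1.3, -0.2, -0.6]
opening: 0.992
grasp_force: 0.0
```

>>> {"method": "step_arm", "body": {
  "motion": [
    {"claw": 85, "delta_pos": [0, 0, 30], "turn": 0},
    {"claw": 85, "delta_pos": [0, 0, 20], "turn": 0},
    {"claw": 85, "delta_pos": [0, 0, 10], "turn": 0},
    {"claw": 85, "delta_pos": [0, 0, 0], "turn": 0}
  ]
}}

```text
clock: 13.08
eef_pos: [469.7, -34.7, 57.5]
tcp_rot: [-3.138, -0.0, 1.573]
contact_force: [-0.5, -0.9, -0.1]
opening: 0.998
grasp_force: 0.0
```

>>> {"method": "step_arm", "body": {
  "motion": [
    {"claw": 40, "delta_pos": [0, 0, 0], "turn": 0},
    {"claw": 40, "delta_pos": [0, 0, 0], "turn": 0},
    {"claw": 40, "delta_pos": [0, 0, 0], "turn": 0},
    {"claw": 40, "delta_pos": [0, 0, 0], "turn": 0},
    {"claw": 40, "delta_pos": [0, 0, 0], "turn": 0},
    {"claw": 40, "delta_pos": [0, 0, 0], "turn": 0}
  ]
}}

```text
clock: 13.58
eef_pos: [472.1, -34.8, 60.7]
tcp_rot: [3.139, 0.0, 1.573]
contact_force: [-1.7, 0.8, 6.3]
opening: 0.623
grasp_force: 36.2
```

dx = +165, dy = −83.5+34.8 ≈ −49.

>>> {"method": "step_arm", "body": {
  "motion": [
    {"claw": 40, "delta_pos": [0, 0, -15], "turn": 0},
    {"claw": 40, "delta_pos": [0, 0, -25], "turn": 0},
    {"claw": 40, "delta_pos": [-2, 15, -20], "turn": 0},
    {"claw": 40, "delta_pos": [-9, 30, 0], "turn": 0},
    {"claw": 40, "delta_pos": [-11, 34, 0], "turn": 0},
    {"claw": 40, "delta_pos": [-11, 34, 0], "turn": 0},
    {"claw": 40, "delta_pos": [-10, 30, 0], "turn": 0},
    {"claw": 40, "delta_pos": [-6, 22, 0], "turn": 0}
  ]
}}

```text
clock: 14.25
eef_pos: [639.2, -84.5, 120.5]
tcp_rot: [3.139, 0.001, 1.573]
contact_force: [0.0, 0.1, -1.4]
opening: 0.625
grasp_force: 37.5
```

>>> {"method": "step_arm", "body": {
  "motion": [
    {"claw": 40, "delta_pos": [0, 0, 0], "turn": 0},
    {"claw": 40, "delta_pos": [0, 0, 10], "turn": 0},
    {"claw": 40, "delta_pos": [0, 0, 15], "turn": 0},
    {"claw": 40, "delta_pos": [0, 0, 12], "turn": 0},
    {"claw": 40, "delta_pos": [0, 0, 10], "turn": 0},
    {"claw": 40, "delta_pos": [0, 0, 5], "turn": 0},
    {"claw": 40, "delta_pos": [0, 0, 3], "turn": 0},
    {"claw": 40, "delta_pos": [0, 0, 0], "turn": 0}
  ]
}}

```text
clock: 14.92
eef_pos: [634.5, -83.0, 65.6]
tcp_rot: [-3.138, -0.001, 1.573]
contact_force: [-11.2, 1.7, 17.4]
opening: 0.624
grasp_force: 38.1
```

>>> {"method": "step_arm", "body": {
  "motion": [
    {"claw": 60, "delta_pos": [0, 0, 0], "turn": 0},
    {"claw": 85, "delta_pos": [0, 0, 0], "turn": 0},
    {"claw": 85, "delta_pos": [0, 0, 0], "turn": 0},
    {"claw": 85, "delta_pos": [0, 0, 0], "turn": 0},
    {"claw": 85, "delta_pos": [0, 0, -15], "turn": 0},
    {"claw": 85, "delta_pos": [0, 0, -30], "turn": 0},
    {"claw": 85, "delta_pos": [0, 0, -35], "turn": 0},
    {"claw": 85, "delta_pos": [0, 0, -35], "turn": 0}
  ]
}}

```text
clock: 15.58
eef_pos: [635.6, -83.4, 179.8]
tcp_rot: [-3.14, -0.0, 1.573]
contact_force: [0.9, 0.0, -0.1]
opening: 0.995
grasp_force: 0.0
```

>>> {"method": "step_arm", "body": {
  "motion": [
    {"claw": 85, "delta_pos": [0, -20, -20], "turn": 0},
    {"claw": 85, "delta_pos": [0, -36, -20], "turn": 0},
    {"claw": 85, "delta_pos": [0, -36, -20], "turn": 0},
    {"claw": 85, "delta_pos": [0, -36, 0], "turn": 0},
    {"claw": 85, "delta_pos": [0, -36, 0], "turn": 0},
    {"claw": 85, "delta_pos": [0, -20, 0], "turn": 0},
    {"claw": 85, "delta_pos": [0, 0, 0], "turn": 0}
  ]
}}

```text
clock: 16.17
eef_pos: [448.0, -83.5, 239.1]
tcp_rot: [-3.139, -0.0, 1.572]
contact_force: [0.8, -0.2, 0.0]
opening: 0.993
grasp_force: 0.0
```

```bash
python3 look.py p4; python3 - <<'E'
from rig import *
import cv2
cv2.imwrite('pics/t4.png',cv2.resize(grab_frame("top")['img'][140:245,215:355,::-1],None,fx=5,fy=5,interpolation=cv2.INTER_CUBIC))
E
```

```text
[452.29987689 -83.91157133 239.78816432] [3.14005520e+00 2.36366373e-04 1.57243944e+00] [1.08551251 0.69942165 0.70986511] 0.9912985791816432 16.2667
```

View pics/p4.png

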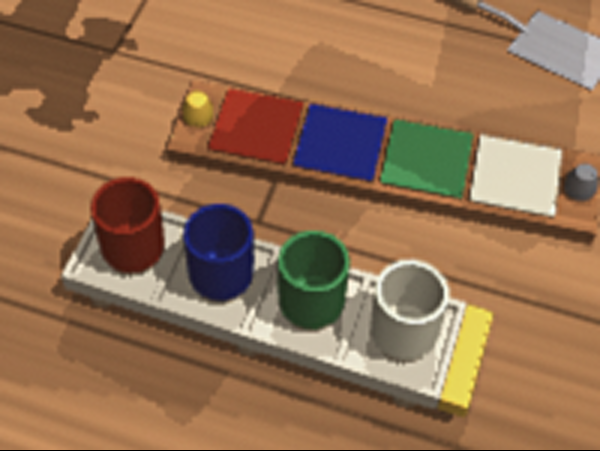

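View pics/t4.png

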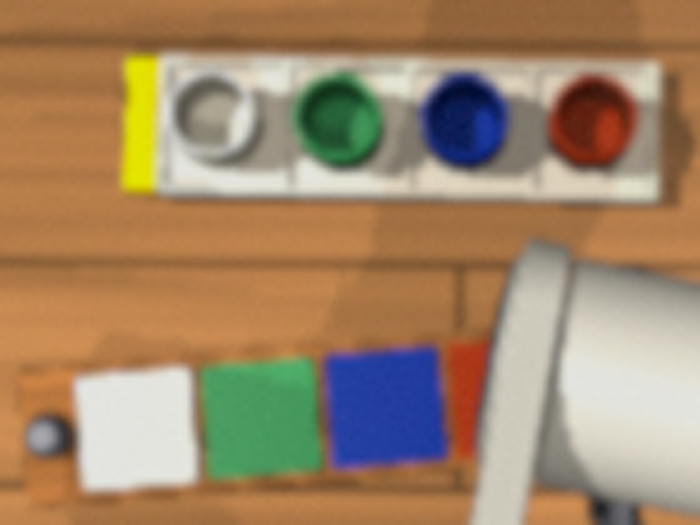

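All four cups are upright in their bays in the right order. The top-crop rim centres are (215,117), (339,119), (465,120) and (593,122). I'll check these numerically and hand in.

```bash
python3 - <<'E'
from h import *
from rig import *
T=pickle.load(open('top.pkl','rb'));S=pickle.load(open('scene.pkl','rb'))
ok=True
for a,b,by in[((215,117),(412,293),147.5),((339,119),(314,266),70.5),((465,120),(219,237),-6.5),((593,122),(127,211),-83.5)]:
    p=ray(T,((a[0]+.5)/5-.5+215,(a[1]+.5)/5-.5+140),100);q=ray(S,((b[0]+.5)/3-.5+230,(b[1]+.5)/3-.5+150),100)
    print(p.round(1),q.round(1),by);m=(p+q)/2;ok&=abs(m[1]-by)<9 and abs(m[0]-637)<10
print(ok)
if ok:print(sign_off())
E
```

```text
[632.9 142.9] [638.6 148.4] 147.5
[632.3  68.7] [640.4  73.9] 70.5
[632.3  -6.7] [639.8  -1.9] -6.5
[631.8 -83.2] [641.  -77.6] -83.5
True
the job is handed in; nothing more can be done
None
```

The job is handed in: all four cups stand upright in the kiln rack in reverse order (rust, blue, green, ivory from the unpainted end to the yellow end), about 17 s into the run; the arm never worked near the jar or brush pot, though I did not re-check their positions.

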